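Lock up a printing block with the quoin key

TASK

Take the T-handled key out of its wooden stand and put its square end into the cylinder knob of the lock-up frame, feeling for the angle at which it drops fully home. Turn it clockwise until the clamp bar is hard up against the printing block, then let go, leaving the key standing fully home in the knob. Leave the ink tin and the bottle where they stand.

Things in the scene. Friction and masses are not known exactly. Their poses are not given: they have to be found in the camera images.
- key_grip (a point): Centre of the T-handle bar of the steel key, the place to grip; the key stands upright. The bar is 100 mm long (this point's x), 14 mm thick (y), 22 mm high (z, up along the key). Below it: a round 12 mm shaft, a shoulder disc (42 mm diameter, underside 89 mm below this point), a square end 16 x 16 mm, 20 mm long, faces parallel to the bar, and a 9 mm nose.
- key_tip (a point): Tip of the key, 118 mm below key_grip: foot of its round tapered nose (9 mm long, 6 to 15 mm in diameter), above which the square begins. z points up along the key, x along the T-bar. Key 129 mm tall, 0.2 to 0.35 kg, loose. Off-centre by over 1 mm or slightly askew the square binds part way: ease it, wiggle and press again.
- stand_top (a point): Centre of the top of the fixed wooden key stand (85 x 85 mm, 40 mm high). At the start the key's shoulder rests on it, its nose and square 29 mm down a 20 mm square hole.
- knob_top (a point): Centre of the top rim of the cylinder knob, 48 mm above the table; fixed to the frame, it does not turn with the knob; z up. Knob: upright steel cylinder, 50 mm diameter; within its rim (34 mm inside diameter) a flat face 2 mm lower with a square hole, 18 mm wide, 31 mm deep. Key fully home: shoulder on the rim, tip 29 mm below this point.
- knob_hole (a point): Mouth centre of the knob's square hole, 2 mm below the rim; fixed to the frame too. The key's nose finds the hole at any angle and stops about 9 mm down. The square's angle differs every time and NO reading gives it: look, or press lightly and try angles over a quarter turn; it drops in within about 0.1 rad. The knob does not turn under a light rub (friction about 0.15 N m).
- clamp_bar (a joint): Travel of the aluminium clamp bar (170 mm long, 18 mm thick, top 40 mm above the table) towards the printing block: 0 at the start, 0.012 m hard against the block (the stop). The knob drives it, 5 mm per rad of clockwise turn (seen from above); it starts at its anticlockwise stop, turns 2.4 rad in all and stays where it is left.
- frame_mid (a point): Centre of the lock-up frame, on its bed 12 mm above the table. Grey steel, fixed, 220 mm (x) by 270 mm (y), rails up to 38 mm high. The wooden printing block (150 x 80 mm) is part of it, at +y; the knob is 50 mm from this point towards -y; a loose wooden stick, 20 mm high, lies on the bed at -x.
- tin_mid (a point): Centre of the closed ink tin, 86 mm diameter, 68 mm high, near the key stand. To be left alone.
- bottle_mid (a point): Centre of the glass bottle, 62 mm diameter, 170 mm high, left of the frame. To be left alone.
There are look-alikes about, which are no part of the job. What is shaped like the part that bears key_grip but green or red is not meant.

How it is judged:
By the outcome, as a careful person would: the job done as asked, in the order asked, and still so for the second after the job is handed in, with the robot touching nothing.
It also fails if it takes over 72 s, if anything falls off the work surface, if the arm or the gripper's body presses on something with over 40 N, if the wrist force passes 120 N, or if a joint passes its speed limit or range.

ROBOT

A 6-joint arm with a two-finger parallel gripper is mounted at the origin on the work surface. World frame = base frame: x ahead of the robot, y to its left, z up, the work surface at z = 0. Lengths are in m, angles in rad, forces in N, time in s.
With the tool pointing down it reaches from about 0.3 to 0.775 m from the base axis. Payload 14.6 kg.
Tool frame: the origin (TCP) lies at the very end of the fingers, on their centre line; the grasp point (between the pads) lies 19 mm behind it; z points along the fingers, y is the line along which they close (so a half turn about z gives the same grasp; the last joint's range is limited). The gripper opens to 94 mm and grips with 3 to 60 N. Pads are 16 mm wide; open, the fingers measure 119 mm over their backs; the gripper's body (75 mm by 177 mm) begins 78 mm behind the grasp point.
Start: joints at [-1.401, 0.3, 1.521, -0, 1.321, -0.067], TCP at [0.129, -0.535, 0.205] pointing down, gripper open.
Joint ranges: [-3.03, 3.03], [-0.79, 2.21], [0.23, 2.52], [-1.04, 4.18], [0, 3.07], [-2.55, 2.55]. Speed limits (rad/s): [2.22, 2.22, 2.57, 3.14, 3.14, 3.14].

INTERFACE

Orientations are given as [roll, pitch, yaw] about the fixed x, y, z axes, in that order (R = Rz(yaw) Ry(pitch) Rx(roll)).
In Python, from station import ctrl gives the robot as it stands.
- The arm moves only by the tool carry_out, never from a script. Its argument "motion" is text: rows parted by semicolons, each of 7 numbers parted by spaces: the shift along the world's x, y, z in m, then the turn, a rotation vector about the world's x, y, z in degrees, then the closure in counts, from 0 (fully open) to 255 (shut). In form: dx dy dz wx wy wz hand; .... A call has 1 to 20 rows; each row shifts and turns the commanded pose from where the row before left it; what a row does not reach is not made up. A row lasts 1/12 s, in which the tool goes at most 41.7 mm and 7.16 degrees, less where a joint would pass 70% of its speed; a pose out of reach is approached as far as the arm can. A call is refused whole if a number of a shift passes 0.0417 or a number of a turn 7.16, either way. A call with a gripper value outside its range is refused whole. The fingers move at their own pace and stop on an object; "grip_force" is the grip in N (left out, the last holds). Time passes only in rows, so rows that do not move let the fingers close. It gives the time, the measured TCP pose, the force, the opening and the grip force at its end, in the units of the state.
- ctrl.get_obs(): the state, without advancing time (a new reading comes with each control period).
- ctrl.camera(name): name is "scene" or "top" or "wrist"; returns a dict with "pixels" (420x560x3 uint8, red, green, blue), "range_z" (420x560 float32, m along the optical axis (not along the pixel's ray), 0 where there is no reading), "K" (3x3 intrinsics, pixels), "dist" ([k1, k2, p1, p2, k3] as OpenCV has them; the pictures are not rectified), "position" and "attitude" of the camera in the world. Camera axes: x right, y up, looking along -z (the intrinsics and any distortion apply to the point x, -y, -z); pixel columns grow to the right and rows downward; lengths in m; the calibration is good to about 2 mm. A picture is of the moment at which its call begins.
- ctrl.hand_in(): hands the job in; it is judged then, once.
The state is a dict: "time_s": time; "qpos": joint angles; "joint_vel": joint speeds; "tau": joint torques, N m; "ee_pos": TCP position; "eef_rot": TCP orientation; "force": force on the tool from outside, world axes, zero at the start; "moment": the same for the moment, N m; "grip_width": finger opening in m; "grip_force": force on a finger pad.
Only numpy, scipy, OpenCV 4.12 (cv2) and the standard library are available. Lean on these libraries where they do the work, as an engineer would, in place of code of your own. Each camera call takes 0.05 s, during which the arm holds its last target. There are 200 camera calls.

## Working session

There is one attempt and no reset: what is moved stays moved. The work goes in short steps, Python scripts to look and compute and a tool call to move; the robot and the scene stay as the last step left them, time stands still between calls to the robot, and variables do not carry over. Pictures are saved under pics/ and viewed, at most 10 in all, crops included, and the job is handed in when it is done.

Besides the shell and the picture viewer there is one more tool, called as name(argument=value, ...) on one line, values as JSON. carry_out: Moves the arm, as the interface text tells. Its arguments: {"type":"object","properties":{"motion":{"type":"string"},"grip_force":{"type":"number"}},"required":["motion"]}

```bash
mkdir -p pics; cat > h.py <<'E'
import numpy as np,cv2
from station import ctrl
def rot(c):
    a=np.array(c["attitude"],float)
    if a.shape==(3,3): return a
    if a.size==3:
        from scipy.spatial.transform import Rotation as R
        return R.from_euler('xyz',a).as_matrix()
    from scipy.spatial.transform import Rotation as R
    return R.from_quat(a).as_matrix()
def ray(c,uv):
    p=cv2.undistortPoints(np.array(uv,float).reshape(-1,1,2),np.array(c["K"]),np.array(c["dist"])).reshape(-1,2)
    d=np.c_[p[:,0],-p[:,1],-np.ones(len(p))]
    return d@rot(c).T
def plane(c,uv,z):
    d=ray(c,uv);o=np.array(c["position"]);return o+d*((z-o[2])/d[:,2])[:,None]
def cloud(c):
    h,w=c["range_z"].shape
    u,v=np.meshgrid(np.arange(w),np.arange(h))
    d=ray(c,np.c_[u.ravel(),v.ravel()]).reshape(h,w,3)
    return np.array(c["position"])+d*c["range_z"][...,None]
def save(c,n,box=None,s=1):
    im=c["pixels"][...,::-1]
    if box: im=im[box[1]:box[3],box[0]:box[2]]
    cv2.imwrite("pics/"+n,cv2.resize(im,None,fx=s,fy=s,interpolation=cv2.INTER_CUBIC))
E
python3 - <<'E'
from h import *
for n in("top","scene"):
    c=ctrl.camera(n);save(c,n+"1.png",None,1.4);print(n,c["position"],c["attitude"],c["K"])
print(ctrl.get_obs())
E
```

```text
top [0.10717591 0.03589944 1.66047881] [ 0.20251335 -0.00722184 -1.49571813] [[508.78888939   0.         279.97338339]
 [  0.         508.78888939 209.73892429]
 [  0.           0.           1.        ]]
scene [ 0.9450145  -0.51240564  0.89813699] [0.77017125 0.01276591 0.71814212] [[419.02356315   0.         281.22828192]
 [  0.         419.02356315 212.56004658]
 [  0.           0.           1.        ]]
{'time_s': 0.1, 'qpos': array([-1.40061352e+00,  3.00439497e-01,  1.52151155e+00,  2.91108790e-05,
        1.32071231e+00, -6.66287861e-02]), 'joint_vel': array([-0.00165859, -0.00063693, -0.0007696 , -0.00057005,  0.00025438,
       -0.00050447]), 'tau': array([ 9.56664808e-04, -5.32643723e+01, -3.53283799e+01,  7.09592854e-02,
        2.35332007e-02, -3.94556946e-05]), 'ee_pos': array([ 0.12898152, -0.53441928,  0.20493308]), 'eef_rot': array([-3.14052620e+00, -9.94219927e-05,  2.36804317e-01]), 'force': array([ 0.29329508,  0.70360324, -0.19871274]), 'moment': array([ 0.00889932, -0.02584345,  0.0257787 ]), 'grip_force': 0.0, 'grip_width': 0.09387786913138421}
```

View pics/top1.png

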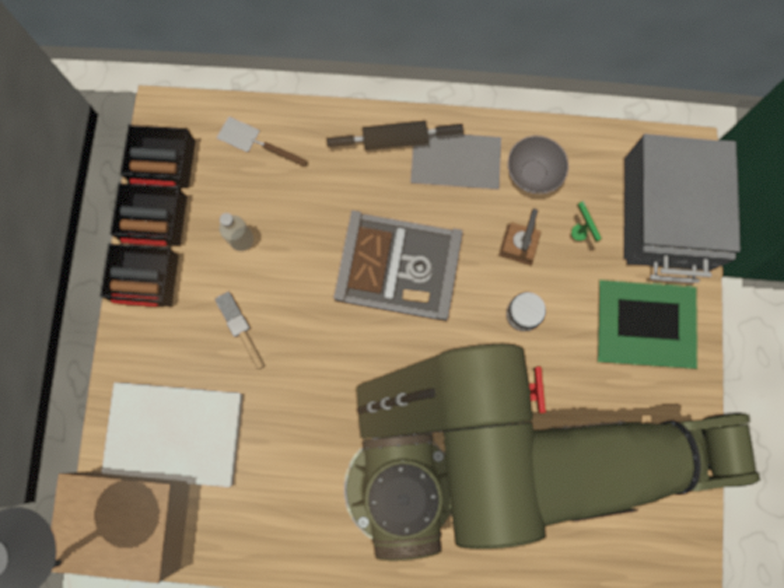

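View pics/scene1.png

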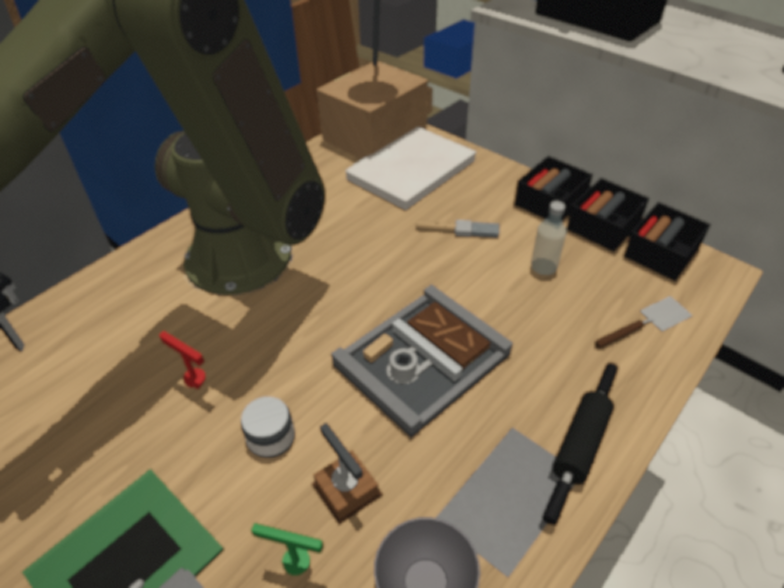

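The top view shows the stand at about (371,173) px (native) with the steel T-bar from (382,151) to (375,176). The knob is at (298,191), tin at (376,222), bottle at (166,163), and the green and red keys are decoys. The scene view agrees: bar at (244,320), knob at (289,259).

```bash
python3 - <<'E'
from h import *
for n,kb,nb in(("top",(355,140,400,190),(240,150,335,230)),("scene",(220,295,275,375),(235,200,370,312))):
    c=ctrl.camera(n);P=cloud(c)
    b=P[kb[1]:kb[3],kb[0]:kb[2]].reshape(-1,3)
    k=b[(b[:,2]>.118)&(b[:,2]<.155)]
    m=k.mean(0);w,v=np.linalg.eigh(np.cov(k[:,:2].T));a=v[:,1]
    t=(k[:,:2]-m[:2])@a
    print(n,"bar",len(k),m,"topz",np.percentile(k[:,2],90),"ang",np.degrees(np.arctan2(a[1],a[0])),"ext",t.min(),t.max(),"mid",m[:2]+a*(t.min()+t.max())/2)
    s=b[(b[:,2]>.032)&(b[:,2]<.045)];
    if len(s):
        r=cv2.minAreaRect(s[:,:2].astype(np.float32)*1000);print(" stand",len(s),r,s[:,2].mean())
    f=P[nb[1]:nb[3],nb[0]:nb[2]].reshape(-1,3)
    fr=f[(f[:,2]>.006)&(f[:,2]<.06)];r=cv2.minAreaRect(fr[:,:2].astype(np.float32)*1000);print(" frame",r)
    kn=f[(f[:,2]>.0435)&(f[:,2]<.056)];print(" knob",len(kn),kn.mean(0),kn.min(0),kn.max(0)) if len(kn) else 0
# rays
c=ctrl.camera("top");print(plane(c,[(298,190.5)],.048),plane(c,[(371,173)],.04),plane(c,[(382,151),(375,176)],.14))
c=ctrl.camera("scene");print(plane(c,[(289,258)],.048))
E
```

```text
top bar 153 [ 0.59033687 -0.24532429  0.13864986] topz 0.1435085074426054 ang 166.16382990544906 ext -0.04964687003779009 0.04771034443228147 mid [ 0.59127704 -0.24555584]
 stand 361 ((593.6878662109375, -246.46627807617188), (76.5157699584961, 77.73414611816406), 75.92974853515625) 0.03972583112666657
 frame ((519.126953125, 31.328811645507812), (273.99981689453125, 318.58770751953125), 4.430123329162598)
 knob 209 [0.5116251  0.01143823 0.04654648] [ 0.40021336 -0.10134221  0.04350399] [0.61576457 0.18071109 0.05548708]
scene bar 392 [ 0.59826888 -0.24644152  0.13793909] topz 0.1424003093988447 ang 167.1488204005551 ext -0.044808267035948056 0.05496961472489942 mid [ 0.59331547 -0.24531148]
 stand 755 ((592.8880615234375, -243.72291564941406), (77.53142547607422, 78.58384704589844), 76.03722381591797) 0.04039247552218254
 frame ((501.124267578125, 52.3360595703125), (390.5222473144531, 377.146240234375), 38.511138916015625)
 knob 231 [ 0.51177025 -0.00271054  0.04754955] [ 0.43671182 -0.07567063  0.04362332] [0.5881579  0.06641256 0.05422796]
[[ 0.5066048  -0.00471171  0.048     ]] [[ 0.58696128 -0.24245534  0.04      ]] [[ 0.63193123 -0.25743888  0.14      ]
 [ 0.54867579 -0.23811938  0.14      ]]
[[ 0.51594687 -0.00762472  0.048     ]]
```

Key at about (0.5925, -0.2455), bar at -14° (166°), heights as given. Setting out with yaw to about 166°, which leaves room for the clockwise turn.

carry_out(motion="0.022 0.0137 0.003 0 0 7.1 0;0.022 0.0137 0.003 0 0 7.1 0;0.022 0.0137 0.003 0 0 7.1 0;0.022 0.0137 0.003 0 0 7.1 0;0.022 0.0137 0.003 0 0 7.1 0;0.022 0.0137 0.003 0 0 7.1 0;0.022 0.0137 0.003 0 0 7.1 0;0.022 0.0137 0.003 0 0 7.1 0;0.022 0.0137 0.003 0 0 7.1 0;0.022 0.0137 0.003 0 0 7.1 0;0.022 0.0137 0.003 0 0 7.1 0;0.022 0.0137 0.003 0 0 7.1 0;0.022 0.0137 0.003 0 0 7.1 0;0.022 0.0137 0.003 0 0 7.1 0;0.022 0.0137 0.003 0 0 7.1 0;0.022 0.0137 0.003 0 0 7.1 0;0.022 0.0137 0.003 0 0 7.1 0;0.022 0.0137 0.003 0 0 7.1 0;0.022 0.0137 0.003 0 0 7.1 0;0.022 0.0137 0.003 0 0 7.1 0")

```text
time_s: 1.97
ee_pos: [0.57, -0.2598, 0.2655]
eef_rot: [3.142, -0.0, 2.721]
force: [0.7, -0.4, -0.6]
grip_width: 0.0941
grip_force: 0.0
```

```bash
python3 - <<'E'
from h import *
o=ctrl.get_obs();print(o["ee_pos"],np.degrees(o["eef_rot"]),o["qpos"])
c=ctrl.camera("wrist");save(c,"w1.png",None,1.2);print(c["position"],c["attitude"])
P=cloud(c);z=P[...,2];xy=P[...,:2]
near=(np.hypot(P[...,0]-.5925,P[...,1]+.2455)<.07)
k=P[near&(z>.125)&(z<.15)&(c["range_z"]>.05)]
r=cv2.minAreaRect(k[:,:2].astype(np.float32)*1000);print("bar",len(k),r,k[:,2].mean())
E
```

```text
[ 0.57000653 -0.25975171  0.26548174] [ 1.79999596e+02 -9.02427411e-03  1.55921246e+02] [-4.86044409e-01  4.41543155e-01  1.19136800e+00 -3.32598197e-06
  1.50883913e+00 -1.63658699e+00]
[ 0.49653494 -0.2278375   0.44538522] [-2.80244287e-01  3.46381928e-04  1.15129772e+00]
bar 1753 ((591.9130859375, -245.40249633789062), (14.529321670532227, 99.76795959472656), 76.3984603881836) 0.13994959313786062
```

View pics/w1.png

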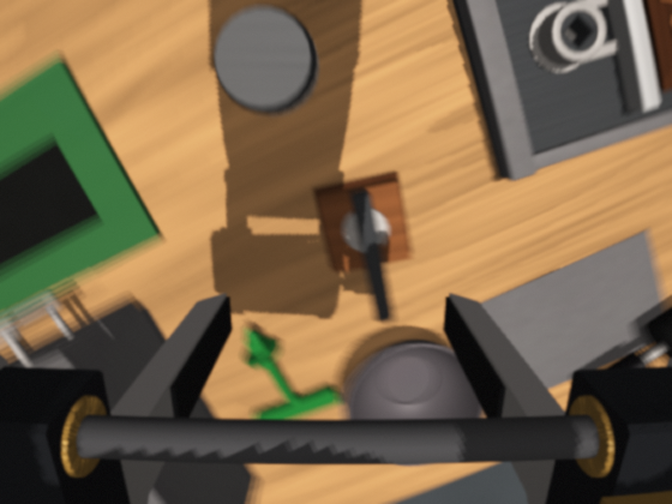

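The wrist view shows the steel bar in the stand at about (305,205) native, and the knob's square hole as a diamond at (483,27). Bar measured at (0.5919, -0.2454), 166.4°, top at z=0.140, as expected. Descending.

carry_out(motion="0.0110 0.0072 -0.01 0 0 5.25 0;0.0109 0.0072 -0.01 0 0 5.25 0;0 0 -0.02 0 0 0 0;0 0 -0.02 0 0 0 0;0 0 -0.02 0 0 0 0;0 0 -0.02 0 0 0 0;0 0 -0.02 0 0 0 0;0 0 -0.02 0 0 0 0;0 0 -0.0155 0 0 0 0;0 0 0 0 0 0 0;0 0 0 0 0 0 0;0 0 0 0 0 0 255;0 0 0 0 0 0 255;0 0 0 0 0 0 255;0 0 0 0 0 0 255;0 0 0 0 0 0 255;0 0 0 0 0 0 255;0 0 0 0 0 0 255;0 0 0 0 0 0 255;0 0 0 0 0 0 255", grip_force=30)

```text
time_s: 3.68
ee_pos: [0.5909, -0.2462, 0.11]
eef_rot: [-3.142, 0.0, 2.898]
force: [-0.7, 0.5, -0.5]
grip_width: 0.0376
grip_force: 0.0
```

carry_out(motion="0 0 0 0 0 0 255;0 0 0 0 0 0 255;0 0 0 0 0 0 255;0 0 0 0 0 0 255;0 0 0 0 0 0 255;0 0 0 0 0 0 255;0 0 0 0 0 0 255;0 0 0 0 0 0 255;0 0 0 0 0 0 255", grip_force=45)

```text
time_s: 4.43
ee_pos: [0.5909, -0.2462, 0.1098]
eef_rot: [3.142, -0.0, 2.898]
force: [-0.5, -0.5, -1.9]
grip_width: 0.0134
grip_force: 45.0
```

Gripped (width 13.4 mm, 45 N). Lifting and moving so that the wrist camera looks at the knob.

carry_out(motion="0 0 0.01 0 0 0 255;0 0 0.015 0 0 0 255;0 0 0.015 0 0 0 255;0 0 0.02 0 0 0 255;0 0 0.02 0 0 0 255;0 0 0.02 0 0 0 255;0 0 0.02 0 0 0 255;0 0 0.03 0 0 0 255;-0.001 0.018 0 0 0 0 255;-0.001 0.018 0 0 0 0 255;-0.001 0.018 0 0 0 0 255;-0.001 0.018 0 0 0 0 255;-0.001 0.018 0 0 0 0 255;-0.001 0.018 0 0 0 0 255;-0.001 0.018 0 0 0 0 255;-0.001 0.018 0 0 0 0 255;-0.001 0.018 0 0 0 0 255;-0.001 0.018 0 0 0 0 255;0 0 0 0 0 0 255;0 0 0 0 0 0 255")

```text
time_s: 6.1
ee_pos: [0.5809, -0.0658, 0.2607]
eef_rot: [-3.141, 0.001, 2.9]
force: [0.6, 0.1, -2.7]
grip_width: 0.0136
grip_force: 45.0
```

```bash
python3 - <<'E'
from h import *
o=ctrl.get_obs();print(o["ee_pos"],np.degrees(o["eef_rot"]),o["grip_width"],o["force"])
c=ctrl.camera("wrist");save(c,"w2.png",None,1.2)
np.savez("w2.npz",**{k:np.array(v) for k,v in c.items()})
P=cloud(c);z=P[...,2]
near=np.hypot(P[...,0]-.512,P[...,1]+.006)<.04
k=P[near&(z>.044)&(z<.053)]
print("rim",len(k),k.mean(0),cv2.minEnclosingCircle(k[:,:2].astype(np.float32)*1000))
print(c["position"],rot(c)[:,2])
R=rot(c);q=(np.array([.512,-.006,.048])-c["position"])@R
print("knob px",cv2.projectPoints(np.array([[q[0],-q[1],-q[2]]]),np.zeros(3),np.zeros(3),c["K"],np.array(c["dist"]))[0])
E
```

```text
[ 0.58090422 -0.06576559  0.2606935 ] [-1.79991247e+02  3.92536312e-02  1.66141426e+02] 0.013639843344330877 [ 0.59066709  0.1265423  -2.70158653]
rim 1564 [ 0.50877722 -0.00792086  0.04772289] ((508.8694763183594, -7.862364768981934), 25.108768463134766)
[ 0.50260683 -0.04741218  0.44054398] [-0.26929856  0.06653764  0.96075545]
knob px [[[322.51218338 101.05869853]]]
```

View pics/w2.png

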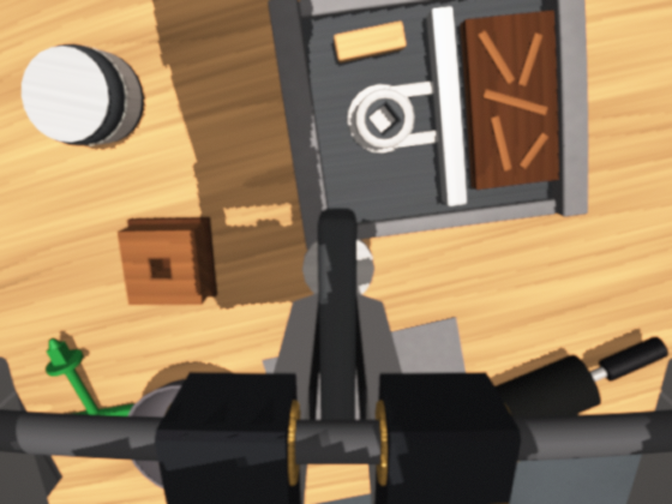

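The wrist view shows the knob at about (318,98) native, with its square hole tilted, its walls and lit floor visible; the key is held centrally. The rim fits r=25.1 mm at (0.5088, -0.0079), z=0.0477. Now the hole's angle from a close crop.

```bash
python3 - <<'E'
from h import *
c={k:v for k,v in np.load("w2.npz").items()}
save(c,"w2c.png",(288,68,350,130),9)
P=cloud(c);z=P[...,2]
k=P[(z>.26+.019-.01)&(z<.26+.019+.02)&(np.hypot(P[...,0]-.581,P[...,1]+.0657)<.065)]
print("held bar",len(k),k.min(0),k.max(0),cv2.minAreaRect(k[:,:2].astype(np.float32)*1000))
# shoulder disc z ~ .2607+.019-.084
k=P[(z>.18)&(z<.21)&(np.hypot(P[...,0]-.581,P[...,1]+.0657)<.04)]
print("disc",len(k),k.mean(0),k.min(0),k.max(0))
# hole pixels: rim-face area inside r<15mm lower than face
d=np.hypot(P[...,0]-.5088,P[...,1]+.0079)
g=cv2.cvtColor(c["pixels"],cv2.COLOR_RGB2GRAY)
print(g[88:112,304:334])
E
```

```text
held bar 6848 [ 0.53236018 -0.08304008  0.26902747] [ 0.61605836 -0.04633425  0.29899168] ((573.8084716796875, -65.48374938964844), (36.24884033203125, 83.30311584472656), 60.785152435302734)
disc 919 [ 0.58136785 -0.0650633   0.19745637] [ 0.56300993 -0.08681535  0.19265409] [ 0.60027717 -0.04566076  0.19956446]
[[238 233 216 179 139 115 106 107 107 106 104  98  93  88  87  85  68  49
   39  48  62  80  96 104 108 107 108 105 112 147]
 [234 222 188 145 116 106 107 107 106 104  98  93  93  96 101 102  91  66
   46  41  50  68  86  99 105 107 108 105 106 121]
 [230 203 160 123 109 105 107 106 103 101 102 111 122 121 116 114 106  87
   60  41  42  55  73  90 101 105 107 107 106 110]
 [225 184 138 113 106 106 105 104 105 119 143 166 174 156 130 119 114 104
   82  55  41  43  59  75  92 103 105 105 105 106]
 [214 169 125 109 106 105 102 105 125 166 201 219 218 186 140 122 119 112
  100  76  51  40  46  62  79  93 102 105 106 104]
 [200 151 117 106 105 101 104 127 168 211 234 239 235 205 158 134 125 120
  112  97  71  48  42  49  65  83  96 103 105 106]
 [184 136 111 106 102 106 132 173 2
[... 1515 characters left out ...]
240 244 245 242 235 215
  164 107  70  58  63  77  91  98 101 102 100 101]
 [236 206 157 120 107 105 103 103 101 111 147 199 232 241 240 230 200 155
  103  67  61  69  79  90  98 101 102 101 103 113]
 [240 228 189 142 114 106 103 102 101 103 114 158 207 231 226 190 133  87
   65  64  73  83  92  98 100 102 102 103 111 140]
 [242 238 221 180 135 110 103 104 104 102 103 122 165 194 180 130  80  60
   65  75  86  94  99 100 101 102 103 109 139 185]
 [242 242 237 216 171 131 109 103 104 102 102 103 118 130 115  81  62  67
   79  89  95  99 101 101 103 103 109 134 180 223]
 [240 243 242 235 210 167 130 112 106 106 104 101  98  90  76  64  67  80
   91  97 100 101 101 101 104 112 134 175 218 238]]
```

View pics/w2c.png

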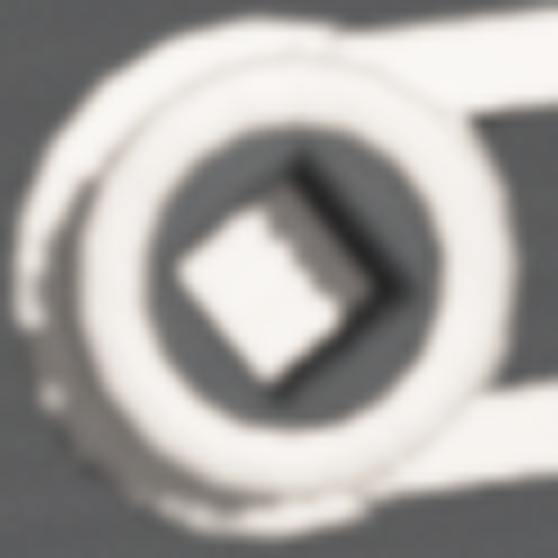

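The crop shows the square hole with corners at about (176,270), (300,158), (405,292), (272,388) in crop pixels.

```bash
python3 - <<'E'
from h import *
c={k:v for k,v in np.load("w2.npz").items()}
q=np.array([(176,270),(300,158),(405,292),(272,388)])/9-.45+[288,68]
p=plane(c,q,.046);print(p,p.mean(0))
for i in range(4):
    d=p[(i+1)%4]-p[i];print(np.hypot(*d[:2]),np.degrees(np.arctan2(d[1],d[0]))%90)
E
```

```text
[[ 0.50488579 -0.0204769   0.046     ]
 [ 0.49610169 -0.00399208  0.046     ]
 [ 0.51341586  0.00453978  0.046     ]
 [ 0.5203842  -0.01265954  0.046     ]] [ 0.50869689 -0.00814719  0.046     ]
0.01867912392824829 28.0513766392028
0.019302150959229655 26.23256984710711
0.018557324801941825 22.05544392444297
0.017358334127697633 26.766256827706144
```

Hole at 26° (mod 90), sides 18–19 mm, centre (0.5087, -0.0081), which agrees with the rim. Going to yaw 206°, tip 8 mm above the rim.

carry_out(motion="-0.0091 0.0072 0 0 0 5 255;-0.0091 0.0072 0 0 0 5 255;-0.0091 0.0072 0 0 0 5 255;-0.0091 0.0072 0 0 0 5 255;-0.0091 0.0072 0 0 0 5 255;-0.0091 0.0072 0 0 0 5 255;-0.0091 0.0072 0 0 0 5 255;-0.0091 0.0071 0 0 0 5 255;0 0 -0.0157 0 0 0 255;0 0 -0.02 0 0 0 255;0 0 -0.02 0 0 0 255;0 0 -0.02 0 0 0 255;0 0 -0.02 0 0 0 255;0 0 -0.01 0 0 0 255;0 0 0 0 0 0 255;0 0 0 0 0 0 255;0 0 0 0 0 0 255")

```text
time_s: 7.57
ee_pos: [0.5088, -0.0091, 0.1556]
eef_rot: [-3.141, 0.002, -2.687]
force: [0.2, 0.4, -2.3]
grip_width: 0.0136
grip_force: 45.0
```

```bash
python3 - <<'E'
from h import *
o=ctrl.get_obs();print(o["ee_pos"],np.degrees(o["eef_rot"]),o["force"],o["moment"],o["qpos"])
c=ctrl.camera("scene")
d=[c["position"]-np.array([.5087,-.008,.06])]
R=rot(c);q=(np.array([.5087,-.008,.06])-c["position"])@R
u,v=cv2.projectPoints(np.array([[q[0],-q[1],-q[2]]]),np.zeros(3),np.zeros(3),c["K"],np.array(c["dist"]))[0].ravel();print(u,v)
u,v=int(u),int(v);save(c,"s2.png",(u-50,v-55,u+50,v+40),6)
E
```

```text
[ 0.50876944 -0.0090713   0.15555773] [-1.79945039e+02  8.80368389e-02 -1.53952448e+02] [ 0.21017267  0.41122196 -2.28005574] [ 0.06442597 -0.12840154  0.00177149] [-8.98037916e-02  2.55884808e-01  1.69847701e+00 -2.67349503e-05
  1.18541962e+00 -2.11520490e+00]
286.7406408709515 253.71425823711888
```

View pics/s2.png

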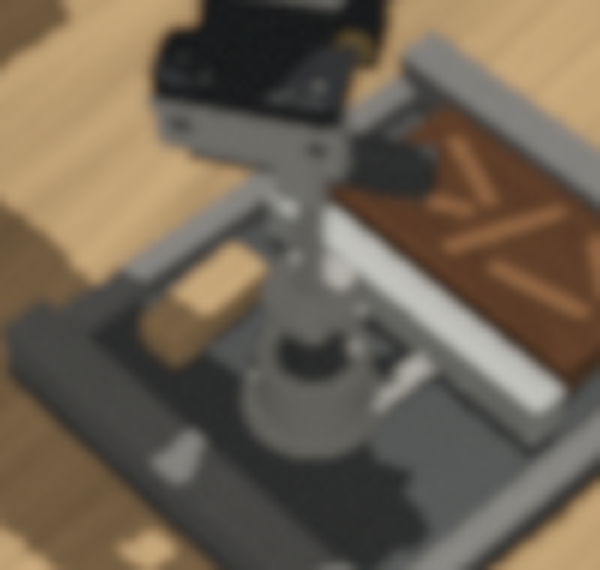

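The scene crop shows the key's tip (about (315,330) crop) centred over the knob's mouth (about (315,360)). Descending gently.

carry_out(motion="-0.0007 0.0008 -0.004 0 0 0 255;0 0 -0.004 0 0 0 255;0 0 -0.004 0 0 0 255;0 0 -0.003 0 0 0 255;0 0 -0.002 0 0 0 255;0 0 -0.002 0 0 0 255;0 0 -0.002 0 0 0 255;0 0 0 0 0 0 255;0 0 0 0 0 0 255")

```text
time_s: 8.37
ee_pos: [0.5074, -0.008, 0.1332]
eef_rot: [3.142, -0.0, -2.687]
force: [0.1, 0.6, -2.6]
grip_width: 0.0133
grip_force: 45.0
```

No resistance past 9 mm, so the square seems to be entering. Continue.

carry_out(motion="0.0005 0 -0.002 0 0 0 255;0 0 -0.002 0 0 0 255;0 0 -0.002 0 0 0 255;0 0 -0.002 0 0 0 255;0 0 -0.002 0 0 0 255;0 0 0 0 0 0 255;0 0 0 0 0 0 255")

```text
time_s: 8.95
ee_pos: [0.5079, -0.0079, 0.1231]
eef_rot: [3.141, -0.0, -2.687]
force: [0.2, 0.3, -2.6]
grip_width: 0.0138
grip_force: 45.0
```

carry_out(motion="0 0 -0.002 0 0 0 255;0 0 -0.002 0 0 0 255;0 0 -0.001 0 0 0 255;0 0 -0.001 0 0 0 255;0 0 0 0 0 0 255;0 0 0 0 0 0 255")

```text
time_s: 9.45
ee_pos: [0.508, -0.0079, 0.1177]
eef_rot: [-3.141, 0.0, -2.687]
force: [-3.4, 1.1, 4.6]
grip_width: 0.0135
grip_force: 45.0
```

Home: shoulder on the rim at TCP z 0.1177 (0.118 expected) with about 7 N. Turning clockwise, with a small shift to keep the key's axis in place.

carry_out(motion="0 0.00005 0 0 0 -5 255;0 0.00005 0 0 0 -7 255;0 0.00005 0 0 0 -7 255;0 0.00005 0 0 0 -7 255;0 0.00005 0 0 0 -7 255;0.00005 0.00005 0 0 0 -7 255;0.00005 0.00005 0 0 0 -7 255;0.00005 0.00005 0 0 0 -7 255;0.00005 0.00005 0 0 0 -7 255;0 0 0 0 0 0 255;0 0 0 0 0 0 255")

```text
time_s: 10.37
ee_pos: [0.5083, -0.007, 0.1177]
eef_rot: [3.141, -0.0, 2.531]
force: [-2.0, 3.5, 5.8]
grip_width: 0.0134
grip_force: 45.0
```

```bash
python3 - <<'E'
from h import *
o=ctrl.get_obs();print(o["ee_pos"],np.degrees(o["eef_rot"]),o["force"],o["moment"],o["grip_width"])
E
```

```text
[ 0.50827788 -0.00704053  0.11770734] [ 1.79944101e+02 -8.90384457e-04  1.45016780e+02] [-1.99588462  3.46002482  5.84317035] [ 0.84306058  0.47526403 -0.05934199] 0.013419532615061012
```

carry_out(motion="0.00008 0.00005 0 0 0 -7 255;0.00008 0.00005 0 0 0 -7 255;0.00008 0.00005 0 0 0 -7 255;0.00008 0.00005 0 0 0 -7 255;0.00008 0 0 0 0 -7 255;0.00008 0 0 0 0 -7 255;0.00008 0 0 0 0 -7 255;0.00008 0 0 0 0 -7 255;0.00008 0 0 0 0 -7 255;0.00008 0 0 0 0 -7 255;0 0 0 0 0 0 255;0 0 0 0 0 0 255")

```text
time_s: 11.37
ee_pos: [0.509, -0.0066, 0.1177]
eef_rot: [-3.142, -0.001, 1.309]
force: [-2.7, 5.1, 6.2]
grip_width: 0.0135
grip_force: 45.0
```

```bash
python3 - <<'E'
from h import *
o=ctrl.get_obs();print(o["ee_pos"],np.degrees(o["eef_rot"]),o["force"],o["moment"],o["grip_width"])
E
```

```text
[ 0.50899252 -0.00657514  0.11769984] [-1.79998927e+02 -7.89327829e-02  7.50154756e+01] [-2.68645966  5.06792794  6.19873792] [1.31359777 0.67850594 0.00627074] 0.013523559202639254
```

Now creep to the stop.

carry_out(motion="0 0 0 0 0 -2 255;0 0 0 0 0 -2 255;0 0 0 0 0 -2 255;0 0 0 0 0 -2 255;0 0 0 0 0 -2 255;0 0 0 0 0 0 255;0 0 0 0 0 0 255")

```text
time_s: 11.95
ee_pos: [0.5091, -0.0066, 0.1177]
eef_rot: [-3.142, -0.001, 1.135]
force: [-2.1, 5.4, 6.0]
grip_width: 0.0134
grip_force: 45.0
```

```bash
python3 - <<'E'
from h import *
o=ctrl.get_obs();print(o["ee_pos"],np.degrees(o["eef_rot"]),o["force"],o["moment"],o["grip_width"])
E
```

```text
[ 0.50907105 -0.00657174  0.11771106] [-1.79998277e+02 -8.32305643e-02  6.50559489e+01] [-2.05651799  5.40692736  5.97726739] [1.395764   0.51552262 0.0256823 ] 0.013404585746049434
```

carry_out(motion="0 0 0 0 0 -2 255;0 0 0 0 0 -2 255;0 0 0 0 0 -2 255;0 0 0 0 0 0 255;0 0 0 0 0 0 255")

```text
time_s: 12.37
ee_pos: [0.5091, -0.0066, 0.1177]
eef_rot: [-3.142, -0.002, 1.031]
force: [-2.2, 5.3, 5.2]
grip_width: 0.0137
grip_force: 45.0
```

```bash
python3 - <<'E'
from h import *
o=ctrl.get_obs();print(o["ee_pos"],np.degrees(o["eef_rot"]),o["force"],o["moment"],o["grip_width"])
c=ctrl.camera("scene");P=cloud(c);z=P[...,2];g=c["pixels"].min(2)
save(c,"s3.png",(235,190,365,300),5)
E
```

```text
[ 0.50911583 -0.006565    0.11772276] [-1.79994706e+02 -8.59445526e-02  5.90582026e+01] [-2.18892689  5.29314179  5.22200143] [1.37342383 0.41638499 0.06324251] 0.01368499407778589
```

View pics/s3.png

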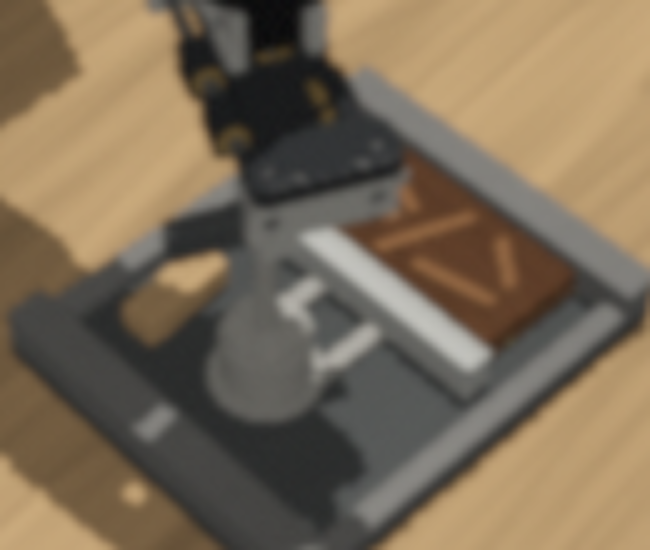

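The scene crop shows the clamp bar now near or against the block (edge about (400,300)), shoulder on the knob. Turning further until the torque rises clearly.

carry_out(motion="0 0 0 0 0 -2 255;0 0 0 0 0 -2 255;0 0 0 0 0 -2 255;0 0 0 0 0 0 255;0 0 0 0 0 0 255")

```text
time_s: 12.83
ee_pos: [0.5092, -0.0066, 0.1177]
eef_rot: [3.141, -0.001, 0.927]
force: [-0.4, 5.4, 4.9]
grip_width: 0.0135
grip_force: 45.4
```

```bash
python3 - <<'E'
from h import *
o=ctrl.get_obs();print(o["ee_pos"],np.degrees(o["eef_rot"]),o["force"],o["moment"],o["grip_width"])
E
```

```text
[ 0.5092359  -0.00659332  0.11772394] [ 1.79988245e+02 -8.32977566e-02  5.31072037e+01] [-0.40533948  5.44828436  4.85426103] [1.34268917 0.22049633 0.67013899] 0.013537368587607526
```

Torque jumped to 0.67 N m: at the stop. A little more to be sure, then ease back within the play (about 15°) to unload before opening.

carry_out(motion="0 0 0 0 0 -2 255;0 0 0 0 0 -1 255;0 0 0 0 0 0 255;0 0 0 0 0 0 255")

```text
time_s: 13.17
ee_pos: [0.5093, -0.0066, 0.1177]
eef_rot: [3.141, -0.001, 0.875]
force: [-0.5, 4.5, 3.7]
grip_width: 0.0141
grip_force: 46.6
```

```bash
python3 - <<'E'
from h import *
o=ctrl.get_obs();print(o["ee_pos"],np.degrees(o["eef_rot"]),o["force"],o["moment"],o["grip_width"])
c=ctrl.camera("scene");P=cloud(c);z=P[...,2]
w=(c["pixels"].min(2)>150)&(abs(z-.04)<.008)&(np.hypot(P[...,0]-.51,P[...,1]-.04)<.12)&(P[...,1]>.0)
k=P[w];print(len(k),k.mean(0),cv2.minAreaRect(k[:,:2].astype(np.float32)*1000))
E
```

```text
[ 0.50930325 -0.00663345  0.11773052] [ 1.79978593e+02 -7.98737758e-02  5.01367253e+01] [-0.47924113  4.46390176  3.66792659] [1.24737862 0.15071869 0.89766447] 0.014133131723392336
224 [0.54269315 0.06157268 0.04093365] ((541.76806640625, 62.93212127685547), (19.819732666015625, 120.0111312866211), 84.95891571044922)
```

carry_out(motion="0 0 0 0 0 2 255;0 0 0 0 0 2 255;0 0 0 0 0 2 255;0 0 0 0 0 0 255;0 0 0 0 0 0 200;0 0 0 0 0 0 150;0 0 0 0 0 0 100;0 0 0 0 0 0 50;0 0 0 0 0 0 0;0 0 0 0 0 0 0;0 0 0 0 0 0 0;0 0 0 0 0 0 0;0 0 0 0 0 0 0;0 0 0 0 0 0 0;0 0 0 0 0 0 0;0 0 0 0 0 0 0")

```text
time_s: 14.55
ee_pos: [0.5089, -0.0073, 0.1173]
eef_rot: [3.142, -0.0, 0.979]
force: [0.1, -0.2, 0.5]
grip_width: 0.0905
grip_force: 0.0
```

carry_out(motion="0 0 0.005 0 0 0 0;0 0 0.01 0 0 0 0;0 0 0.02 0 0 0 0;0 0 0.02 0 0 0 0;0 0 0.02 0 0 0 0;0 0 0.02 0 0 0 0;0 0 0.02 0 0 0 0;0 0 0.02 0 0 0 0;0 0 0.01 0 0 0 0;0 0 0 0 0 0 0;0 0 0 0 0 0 0;0 0 0 0 0 0 0")

```text
time_s: 15.55
ee_pos: [0.5085, -0.0073, 0.2612]
eef_rot: [-3.14, 0.001, 0.979]
force: [0.5, -0.3, 0.5]
grip_width: 0.0941
grip_force: 0.0
```

```bash
python3 - <<'E'
from h import *
c=ctrl.camera("wrist");save(c,"w4.png",None,1.2)
P=cloud(c);z=P[...,2]
k=P[(z>.125)&(z<.165)&(np.hypot(P[...,0]-.509,P[...,1]+.008)<.06)]
print("bar",len(k),np.percentile(k[:,2],[5,50,95]),cv2.minAreaRect(k[:,:2].astype(np.float32)*1000))
c=ctrl.camera("scene");P=cloud(c);z=P[...,2]
w=(c["pixels"].min(2)>150)&(abs(z-.04)<.008)&(np.hypot(P[...,0]-.51,P[...,1]-.04)<.12)&(P[...,1]>.0)
k=P[w];print(len(k),k.mean(0),cv2.minAreaRect(k[:,:2].astype(np.float32)*1000))
print(ctrl.get_obs()["time_s"])
E
```

```text
bar 1980 [0.14599239 0.14836875 0.14971022] ((509.64947509765625, -7.603416442871094), (98.24639892578125, 14.036154747009277), 56.71986389160156)
234 [0.53775331 0.06237395 0.04056569] ((517.35400390625, 64.5951919555664), (16.82944107055664, 168.18948364257812), 83.43095397949219)
15.65
```

View pics/w4.png

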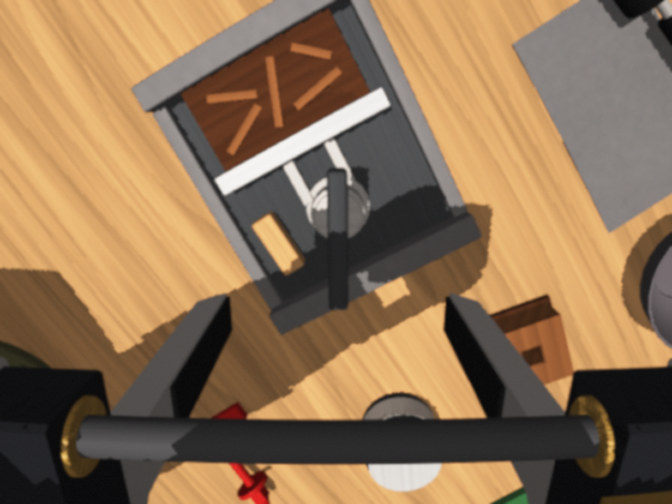

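The wrist view shows the key upright and home: bar top at z=0.148 and centred on the knob. The clamp bar lies against the block along (180–320, 80–155) native, and the gripper is clear. Handing in.

```bash
python3 -c "
from station import ctrl
print(ctrl.hand_in())"
```

```text
the job is handed in; nothing more can be done
None
```

The key stands fully home in the knob, turned clockwise to a firm stop (about 0.9 N m) with the clamp bar against the printing block; the gripper is clear, and the job was handed in at about 16 s.

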